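Transfer sample vials to the second rack in reverse order

ROBOT

A 6-joint arm with a two-finger parallel gripper is mounted at the origin on a cart in front of the work surface, level with it; the furniture and walls round the work are solid. World frame = base frame: x ahead of the robot, y to its left, z up, the work surface at z = 0. Lengths are in m, angles in rad, forces in N, time in s.
With the tool pointing down it reaches from about 0.225 to 0.875 m from the base axis. Payload 3.4 kg.
Tool frame: the origin (TCP) lies at the very end of the fingers, on their centre line; the grasp point (between the pads) lies 19 mm behind it; z points along the fingers, y is the direction in which the jaws open and shut (so a half turn about z gives the same grasp; the last joint's range is limited). The gripper opens to 85 mm and grips with 20 to 120 N. Pads are 22 mm wide; open, the fingers measure 114 mm over their backs; the gripper's body (76 mm by 85 mm) begins 54 mm behind the grasp point. The pads swing forward as they close: fully open they stand 13 mm farther back than shut.
Start: joints at [1.026, 0.276, 1.505, -0, 1.361, -0.121], TCP at [0.236, 0.524, 0.231] pointing down, gripper open.
Joint ranges: [-2.89, 2.89], [-0.75, 2.08], [0.22, 2.7], [-1.18, 4.32], [0.11, 2.71], [-2.7, 2.7]. Speed limits (rad/s): [2.57, 2.57, 3.14, 3.14, 3.14, 3.14].

INTERFACE

Orientations are given as a unit quaternion [w, x, y, z].
In Python, from rig import get_state, get_image, camera_model, sign_off gives the robot as it stands. The module is installed in compiled form; this text tells all that it offers.
- The arm moves only by the tool drive_tool, never from a script. Its argument "motion" is text: rows parted by semicolons, each of 7 numbers parted by spaces: the turn, a rotation vector about the tool's x, y, z in degrees, then the shift along the tool's x, y, z in m, then the opening in per cent of the stroke, from 0 (shut) to 100 (fully open). In form: wx wy wz tx ty tz hand; .... A call has 1 to 12 rows; each row shifts and turns the pose as measured when the row begins, along the tool's axes as they then stand; what a row does not reach is not made up. A row lasts 1/8 s, in which the tool goes at most 62.5 mm and 10.7 degrees, less where a joint would pass 70% of its speed; a pose out of reach is approached as far as the arm can. A call is refused whole if a number of a shift passes 0.0625 or a number of a turn 10.7, either way. A call with a gripper value outside its range is refused whole. The fingers move at their own pace and stop on an object; "newtons" is the grip in N (left out, the last holds). Time passes only in rows, so rows that do not move let the fingers close. It gives the time, the measured TCP pose, the force and the opening at its end, in the units of the state.
- get_state(): the state, without advancing time (a new reading comes with each control period).
- get_image(name): name is "scene" or "top" or "wrist"; returns (picture, depth): 480x640x3 uint8, red, green, blue; 480x640 float32, m along the optical axis (not along the pixel's ray), 0 where there is no reading.
- camera_model(name): a dict with "camera_matrix" (3x3 intrinsics, pixels), "cam_to_world" (4x4, takes a point from camera to world coordinates); the wrist camera has in their place "T_tool_cam" (4x4, takes a point from camera to tool coordinates, whose origin is the TCP and whose axes are the flange's). Camera axes: x right, y up, looking along -z (the intrinsics and any distortion apply to the point x, -y, -z); pixel columns grow to the right and rows downward; lengths in m; the calibration is good to about 2 mm. The wrist camera is an equidistant fisheye: a pixel r from the principal point sees the ray r / f radians off the axis. A picture is of the moment at which its call begins: read the wrist's pose just before it. camera_model takes no time and is no camera call.
- sign_off(): hands the job in, once; it reports no verdict.
The state is a dict: "clock": time; "qpos": joint angles; "qd": joint speeds; "effort": joint torques, N m; "position": TCP position; "ee_rot": TCP orientation; "contact_force": force on the tool from outside, world axes, zero at the start; "moment": the same for the moment, N m; "width": finger opening in m.
Only numpy, scipy, OpenCV 4.12 (cv2) and the standard library are available. Lean on these libraries where they do the work, as an engineer would, in place of code of your own. Each camera call takes 0.05 s, during which the arm holds its last target.

TASK

Move the four vials from the grey rack into the empty green rack in reverse order, counted from each rack's yellow end: the vial that stands nearest the yellow end of the grey rack goes into the well farthest from the yellow end of the green rack, and so on, one vial to a well. The coloured strips on the grey rack record which vial started at which well. Keep the vials upright all the time and leave each standing freely on the floor of its well.

Things in the scene. Friction and masses are not known exactly. Their poses are not given: they have to be found in the camera images.
- rack_grey: grey rack, which holds the four vials at the start, in any order: fixed block 60 (own x) x 226 (own y) x 16 mm high with a row of four 37 mm square wells, floor 5 mm above the worktop, looser than the vials. Origin: centre of underside. Well centres at x = 0, y = +78 mm (next to the yellow bar across its +y end, 3 mm proud), +26, -26, -78 mm.
- rack_green: green rack, empty at the start: fixed block 60 (own x) x 226 (own y) x 16 mm high with a row of four 37 mm square wells, floor 5 mm above the worktop, looser than the vials. Origin: centre of underside. Well centres at x = 0, y = +78 mm (next to the yellow bar across its +y end, 3 mm proud), +26, -26, -78 mm.
- vial_red: clear upright vial with a red screw cap, 19 mm in diameter and 58 mm tall with its cap, about 30 g, loose, in one of the wells of the grey rack at the start. Origin at the centre of its underside, z up along its axis; stiff enough to be gripped firmly anywhere on its sides.
- vial_white: clear upright vial with a white screw cap, 22 mm in diameter and 68 mm tall with its cap, about 30 g, loose, in one of the wells of the grey rack at the start. Origin at the centre of its underside, z up along its axis; stiff enough to be gripped firmly anywhere on its sides.
- vial_black: clear upright vial with a black screw cap, 19 mm in diameter and 58 mm tall with its cap, about 30 g, loose, in one of the wells of the grey rack at the start. Origin at the centre of its underside, z up along its axis; stiff enough to be gripped firmly anywhere on its sides.
- vial_blue: clear upright vial with a blue screw cap, 19 mm in diameter and 58 mm tall with its cap, about 30 g, loose, in one of the wells of the grey rack at the start. Origin at the centre of its underside, z up along its axis; stiff enough to be gripped firmly anywhere on its sides.
- tag_red: small flat red marker strip, 24 x 7 x 2 mm, fixed on top of the grey rack's rim (its own -x side) beside the well in which the red-capped vial starts; it stays there as a record. Origin at the centre of its underside, 16 mm above the worktop.
- tag_white: small flat white marker strip, 24 x 7 x 2 mm, fixed on top of the grey rack's rim (its own -x side) beside the well in which the white-capped vial starts; it stays there as a record. Origin at the centre of its underside, 16 mm above the worktop.
- tag_black: small flat black marker strip, 24 x 7 x 2 mm, fixed on top of the grey rack's rim (its own -x side) beside the well in which the black-capped vial starts; it stays there as a record. Origin at the centre of its underside, 16 mm above the worktop.
- tag_blue: small flat blue marker strip, 24 x 7 x 2 mm, fixed on top of the grey rack's rim (its own -x side) beside the well in which the blue-capped vial starts; it stays there as a record. Origin at the centre of its underside, 16 mm above the worktop.
Not all that is in view belongs to the job. What is shaped like the vial_blue but orange or pink is not meant.

How it is judged:
At the end, for the whole second after the job is handed in: Every vial stands upright (within 0.12 rad), at rest on the floor of a green-rack well (foot within 12 mm of its centre along each rack axis, 5 mm in height); well number from the yellow end = 5 minus the number, from the grey rack's yellow end, of the well it started in (x of vial_red in the frame of rack_green between -0.012 and 0.012 m and z of vial_red in the frame of rack_green between 0 and 0.01 m and angle between each of vial_red, vial_white, vial_black, vial_blue's own z axis and vertical below 0.12 rad and linear speed of each of vial_red, vial_white, vial_black, vial_blue below 0.02 m/s and angular speed of each of vial_red, vial_white, vial_black, vial_blue below 0.3 rad/s and ((y of tag_red in the frame of rack_grey between 0.058 and 0.098 m and y of vial_red in the frame of rack_green between -0.09 and -0.066 m) or (y of tag_red in the frame of rack_grey between 0.006 and 0.046 m and y of vial_red in the frame of rack_green between -0.038 and -0.014 m) or (y of tag_red in the frame of rack_grey between -0.046 and -0.006 m and y of vial_red in the frame of rack_green between 0.014 and 0.038 m) or (y of tag_red in the frame of rack_grey between -0.098 and -0.058 m and y of vial_red in the frame of rack_green between 0.066 and 0.09 m)) and x of vial_white in the frame of rack_green between -0.012 and 0.012 m and z of vial_white in the frame of rack_green between 0 and 0.01 m and ((y of tag_white in the frame of rack_grey between 0.058 and 0.098 m and y of vial_white in the frame of rack_green between -0.09 and -0.066 m) or (y of tag_white in the frame of rack_grey between 0.006 and 0.046 m and y of vial_white in the frame of rack_green between -0.038 and -0.014 m) or (y of tag_white in the frame of rack_grey between -0.046 and -0.006 m and y of vial_white in the frame of rack_green between 0.014 and 0.038 m) or (y of tag_white in the frame of rack_grey between -0.098 and -0.058 m and y of vial_white in the frame of rack_green between 0.066 and 0.09 m)) and x of vial_black in the frame of rack_green between -0.012 and 0.012 m and z of vial_black in the frame of rack_green between 0 and 0.01 m and ((y of tag_black in the frame of rack_grey between 0.058 and 0.098 m and y of vial_black in the frame of rack_green between -0.09 and -0.066 m) or (y of tag_black in the frame of rack_grey between 0.006 and 0.046 m and y of vial_black in the frame of rack_green between -0.038 and -0.014 m) or (y of tag_black in the frame of rack_grey between -0.046 and -0.006 m and y of vial_black in the frame of rack_green between 0.014 and 0.038 m) or (y of tag_black in the frame of rack_grey between -0.098 and -0.058 m and y of vial_black in the frame of rack_green between 0.066 and 0.09 m)) and x of vial_blue in the frame of rack_green between -0.012 and 0.012 m and z of vial_blue in the frame of rack_green between 0 and 0.01 m and ((y of tag_blue in the frame of rack_grey between 0.058 and 0.098 m and y of vial_blue in the frame of rack_green between -0.09 and -0.066 m) or (y of tag_blue in the frame of rack_grey between 0.006 and 0.046 m and y of vial_blue in the frame of rack_green between -0.038 and -0.014 m) or (y of tag_blue in the frame of rack_grey between -0.046 and -0.006 m and y of vial_blue in the frame of rack_green between 0.014 and 0.038 m) or (y of tag_blue in the frame of rack_grey between -0.098 and -0.058 m and y of vial_blue in the frame of rack_green between 0.066 and 0.09 m))); the robot touches nothing.
It fails at once if the red-capped vial is tipped by more than 0.6 rad (angle between vial_red's own z axis and vertical above 0.6 rad).
It fails at once if the white-capped vial is tipped by more than 0.6 rad (angle between vial_white's own z axis and vertical above 0.6 rad).
It fails at once if the black-capped vial is tipped by more than 0.6 rad (angle between vial_black's own z axis and vertical above 0.6 rad).
It fails at once if the blue-capped vial is tipped by more than 0.6 rad (angle between vial_blue's own z axis and vertical above 0.6 rad).
It also fails if it takes over 112 s, if anything falls off the work surface, if the arm or the gripper's body presses on something with over 40 N, if the wrist force passes 120 N, or if a joint passes its speed limit or range.

## Working session

There is one attempt and no reset: what is moved stays moved. The work goes in short steps, Python scripts to look and compute and a tool call to move; the robot and the scene stay as the last step left them, time stands still between calls to the robot, and variables do not carry over. Pictures are saved under pics/ and viewed, and the job is handed in when it is done.

Besides the shell and the picture viewer there is one more tool, called after "Emit:" as name(argument=value, ...) on one line, values as JSON. drive_tool: Moves the arm, as the interface text tells. Its arguments: {"type":"object","properties":{"motion":{"type":"string"},"newtons":{"type":"number"}},"required":["motion"]}

```bash
mkdir -p pics; python3 - <<'E'
from rig import *
import cv2,numpy as np
s=get_state();print(s)
for n in ["top","scene"]:
    im,d=get_image(n);cv2.imwrite(f"pics/{n}0.png",im[:,:,::-1]);np.savez(f"pics/{n}0.npz",im=im,d=d)
    print(n,camera_model(n))
print(camera_model("wrist"))
E
```

```text
{'clock': 0.0, 'qpos': array([ 1.02598582e+00,  2.76604145e-01,  1.50616968e+00,  2.27429403e-05,
        1.36075169e+00, -1.21023750e-01]), 'qd': array([-0.00083111, -0.00052198,  0.00138673, -0.00146205, -0.00136979,
       -0.0005723 ]), 'effort': array([ 1.99382694e-04, -4.16777158e+01, -2.45812386e+01, -2.00295399e-04,
        1.11039777e-02, -9.22105698e-06]), 'position': array([0.2361641 , 0.52364401, 0.23041997]), 'ee_rot': array([-3.26340095e-04,  2.10313536e-01,  9.77633511e-01, -9.09734578e-04]), 'contact_force': array([-0.46316242,  0.49409572,  0.34857196]), 'moment': array([-0.00118012, -0.02802055,  0.05936455]), 'width': 0.08546600901589585}
top {'camera_matrix': array([[540.43180351,   0.        , 326.20234087],
       [  0.        , 540.43180351, 235.38482458],
       [  0.        ,   0.        ,   1.        ]]), 'cam_to_world': array([[ 0.01573159,  0.99111085, -0.13210523,  0.29203512],
       [-0.99987345,  0.01528074, -0.00442596, -0.02286303],
       [-0.00236795,  0.13215814,  0.99122582,  1.1825949 ],
       [ 0.        ,  0.        ,  0.        ,  1.        
[... 274 characters left out ...]
288379,  0.49982398, -0.6018237 , -0.72883398],
       [-0.012986  ,  0.7625743 ,  0.64677028,  0.8429832 ],
       [ 0.        ,  0.        ,  0.        ,  1.        ]])}
{'camera_matrix': array([[371.64829954,   0.        , 317.77714632],
       [  0.        , 371.64829954, 239.65234836],
       [  0.        ,   0.        ,   1.        ]]), 'T_tool_cam': array([[ 3.20417662e-04,  9.63039364e-01,  2.69360503e-01,
         6.84164913e-02],
       [ 9.99999032e-01, -6.73222809e-04,  1.21741202e-03,
        -4.76951398e-05],
       [ 1.35375533e-03,  2.69359852e-01, -9.63038648e-01,
        -1.42022989e-01],
       [ 0.00000000e+00,  0.00000000e+00,  0.00000000e+00,
         1.00000000e+00]])}
```

View pics/top0.png

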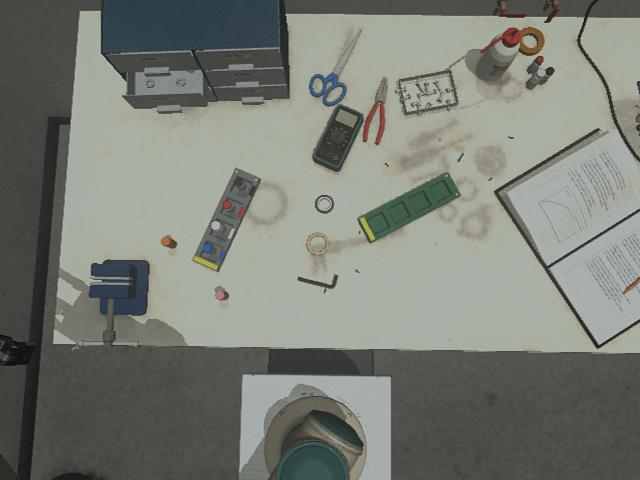

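View pics/scene0.png

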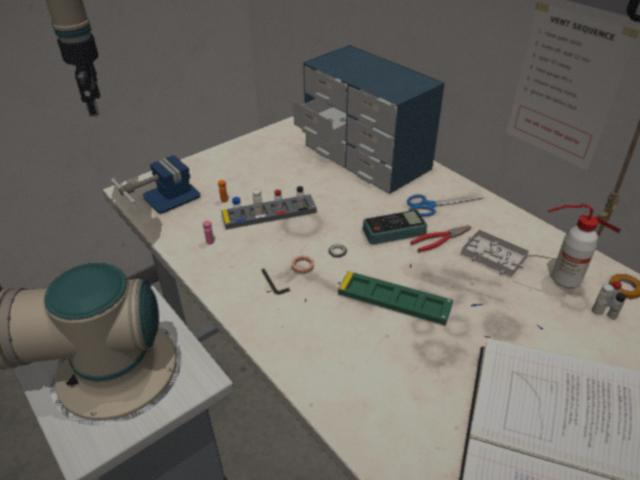

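```bash
python3 - <<'E'
import cv2,numpy as np
im=np.load("pics/top0.npz")["im"][:,:,::-1]
a=cv2.resize(im[160:310,140:290],None,fx=4,fy=4,interpolation=cv2.INTER_CUBIC)
b=cv2.resize(im[160:260,345:475],None,fx=5,fy=5,interpolation=cv2.INTER_CUBIC)
cv2.imwrite("pics/a.png",a);cv2.imwrite("pics/b.png",b)
E
```

```text
(no output)
```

View pics/a.png

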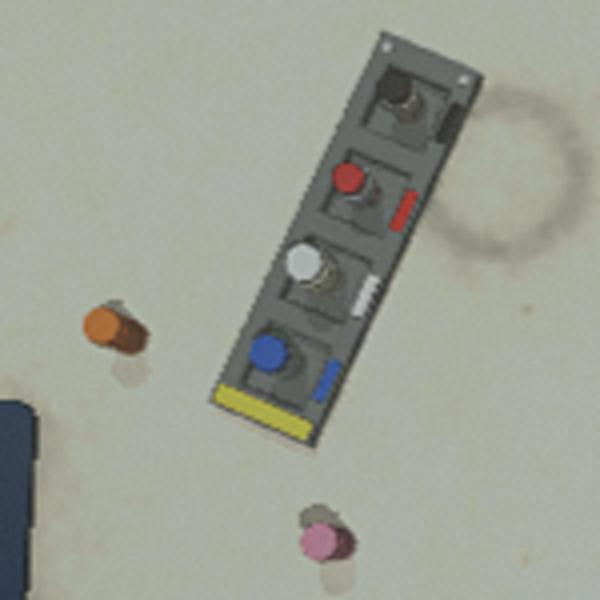

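View pics/b.png

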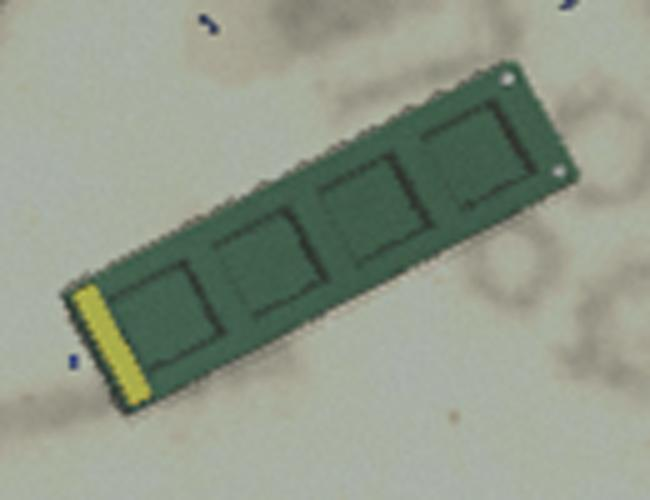

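```bash
cat > h.py <<'E'
import numpy as np,cv2
from rig import camera_model
from scipy.optimize import least_squares
def unproj(n,uv,z):
    m=camera_model(n);K=m["camera_matrix"];T=m["cam_to_world"]
    uv=np.atleast_2d(np.asarray(uv,float));r=np.c_[(uv-K[:2,2])/K[0,0],np.ones(len(uv))]*[1,-1,-1]
    r=r@T[:3,:3].T;o=T[:3,3];return o+r*((z-o[2])/r[:,2])[:,None]
def proj(n,P):
    m=camera_model(n);K=m["camera_matrix"];T=m["cam_to_world"]
    p=(np.atleast_2d(P)-T[:3,3])@T[:3,:3];return np.c_[K[0,2]+K[0,0]*p[:,0]/-p[:,2],K[1,2]-K[0,0]*p[:,1]/-p[:,2]]
def fit(pts,loc):
    f=lambda p:(np.array(loc)@np.array([[np.cos(p[2]),np.sin(p[2])],[-np.sin(p[2]),np.cos(p[2])]])+p[:2]-pts).ravel()
    best=min((least_squares(f,[*pts.mean(0),a]) for a in (-2,0,2,3)),key=lambda r:r.cost)
    return best.x,f(best.x).reshape(-1,2)
E
python3 - <<'E'
from h import *
d=np.load("pics/top0.npz")["d"]
C=[(-.03,-.113),(.03,-.113),(.03,.113),(-.03,.113)]
grey=np.array([(484,76),(382,31),(210,402),(314,446)])/4+[140,160]
green=np.array([(578,180),(513,62),(65,292),(127,412)])/5+[345,160]
# green: +y toward yellow (left), +x = cw from +y => up ; order -x -y, +x -y, +x +y, -x +y
im=np.load("pics/top0.npz")["im"][:,:,::-1].copy()
for n,px in(("grey",grey),("green",green)):
    w=unproj("top",px-.5*0,.016)
    p,r=fit(w[:,:2],C);print(n,p,np.degrees(p[2]),"res mm",np.round(r*1000,1).tolist())
    R=np.array([[np.cos(p[2]),-np.sin(p[2])],[np.sin(p[2]),np.cos(p[2])]])
    for y in(.078,.026,-.026,-.078):
        q=R@[0,y]+p[:2];print(y,np.round(q,4))
    S=[(a,b+y) for y in(.078,.026,-.026,-.078) for a,b in((-.0185,-.0185),(.0185,-.0185),(.0185,.0185),(-.0185,.0185))]+C
    P=np.c_[np.array(S)@R.T+p[:2],np.full(len(S),.016)]
    uv=proj("top",P)
    big=cv2.resize(im,None,fx=4,fy=4,interpolation=cv2.INTER_CUBIC)
    for i in range(0,20,4): cv2.polylines(big,[np.int32(uv[i:i+4]*4+1.5).reshape(-1,1,2)],True,(0,0,255),1)
    x0,y0=np.int32(uv.mean(0)*4)
    cv2.imwrite(f"pics/ov_{n}.png",big[y0-260:y0+260,x0-260:x0+260])
caps={"blue":(267,353,.063),"white":(304,261,.073),"red":(348,179,.063),"black":(395,87,.063),"orange":(101,327,.058),"pink":(319,541,.058)}
for k,(u,v,z) in caps.items(): print(k,np.round(unproj("top",(u/4+140,v/4+160),z)[0],4), d[int(v/4+160),int(u/4+140)])
E
```

```text
grey [ 0.4799881   0.19966738 -5.10427384] -292.4533483771371 res mm [[2.0, 0.4], [0.3, -1.4], [-1.2, -0.4], [-1.2, 1.4]]
0.078 [0.4079 0.2295]
0.026 [0.456  0.2096]
-0.026 [0.504  0.1897]
-0.078 [0.5521 0.1699]
green [ 0.51279    -0.19899313  0.49176673] 28.176158023160372 res mm [[0.3, -1.1], [0.5, -0.6], [-0.2, 1.4], [-0.6, 0.4]]
0.078 [ 0.476  -0.1302]
0.026 [ 0.5005 -0.1761]
-0.026 [ 0.5251 -0.2219]
-0.078 [ 0.5496 -0.2678]
blue [0.4104 0.2307 0.063 ] 1.1263219
white [0.4576 0.2113 0.073 ] 1.1227628
red [0.5031 0.1921 0.063 ] 1.1399167
black [0.553  0.1692 0.063 ] 1.148435
orange [0.4232 0.3195 0.058 ] 1.1393907
pink [0.3135 0.2005 0.058 ] 1.1194981
```

View pics/ov_grey.png

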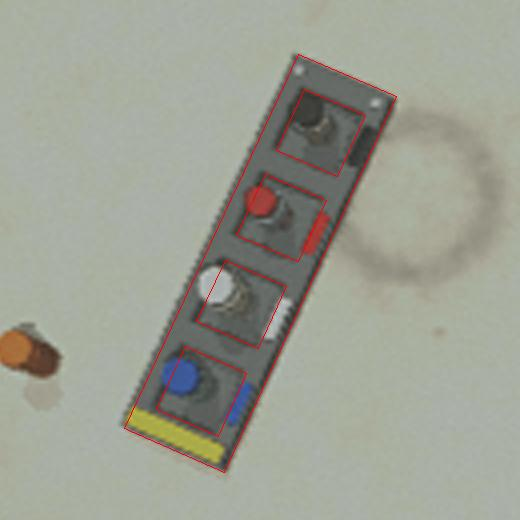

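View pics/ov_green.png

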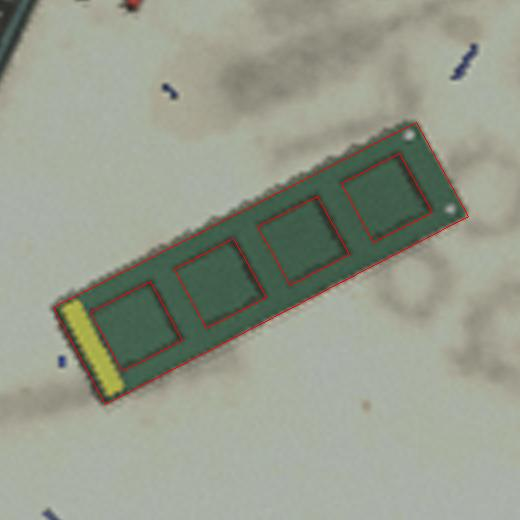

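```bash
cat > go.py <<'E'
# usage: go.py x y z yawdeg(dir of tool y)
import sys,numpy as np
from rig import get_state
from scipy.spatial.transform import Rotation as R
x,y,z,a=map(float,sys.argv[1:5]);s=get_state();q=s["ee_rot"]
Rc=R.from_quat([q[1],q[2],q[3],q[0]]);t=np.radians(a)
Y=np.array([np.cos(t),np.sin(t),0]);Z=np.array([0,0,-1.]);Rt=R.from_matrix(np.c_[np.cross(Y,Z),Y,Z])
print("t",round(s["clock"],2),"pos",np.round(s["position"],4),"w",round(s["width"],4),"F",np.round(s["contact_force"],1),"q",np.round(s["qpos"],2))
d=np.array([x,y,z])-s["position"]
print("turn",np.round((Rc.inv()*Rt).as_rotvec(degrees=True),2),"shift cur",np.round(Rc.inv().apply(d),4),"shift after turn",np.round(Rt.inv().apply(d),4))
E
python3 go.py .4104 .2307 .16 67.55
```

```text
t 0.1 pos [0.2362 0.5237 0.2306] w 0.0856 F [-0.1  0.6 -0. ] q [ 1.03  0.28  1.51  0.    1.36 -0.12]
turn [-0.09 -0.01 -1.83] shift cur [-0.2793 -0.1954  0.0708] shift after turn [-0.2729 -0.2043  0.0706]
```

Emit:
drive_tool(motion="0 0 -1.8 0 0 0 70;0 0 0 -0.039 -0.029 0 70;0 0 0 -0.039 -0.029 0 70;0 0 0 -0.039 -0.029 0.01 70;0 0 0 -0.039 -0.029 0.01 70;0 0 0 -0.039 -0.029 0.01 70;0 0 0 -0.039 -0.029 0.02 70;0 0 0 -0.039 -0.029 0.02 70;0 0 0 0 0 0 70", newtons=30)

```text
clock: 1.23
position: [0.4179, 0.2253, 0.1574]
ee_rot: [0.0, 0.188, 0.982, -0.0]
contact_force: [-0.2, -0.3, -0.3]
width: 0.0595
```

```bash
python3 go.py .4104 .2307 .16 67.55
```

```text
t 1.23 pos [0.4179 0.2253 0.1574] w 0.0595 F [-0.2 -0.3 -0.3] q [ 0.35  0.18  1.83 -0.    1.13 -0.84]
turn [-0.04  0.06  0.76] shift cur [ 0.009   0.0023 -0.0026] shift after turn [ 0.009   0.0022 -0.0026]
```

Small overshoot (lag). Correct, and take a wrist view.

Emit:
drive_tool(motion="0 0 0.7 0.009 0.0022 0 70;0 0 0 0 0 0 70")

```text
clock: 1.48
position: [0.4092, 0.232, 0.1578]
ee_rot: [-0.0, 0.194, 0.981, 0.0]
contact_force: [0.1, -0.4, 0.1]
width: 0.0595
```

```bash
python3 go.py .4104 .2307 .028 67.55; python3 - <<'E'
from rig import *
import cv2
im,d=get_image("wrist");cv2.imwrite("pics/w1.png",im[:,:,::-1])
E
```

```text
t 1.48 pos [0.4092 0.232  0.1578] w 0.0595 F [ 0.1 -0.4  0.1] q [ 0.37  0.18  1.84  0.    1.13 -0.81]
turn [ 0.01 -0.    0.05] shift cur [-0.0016 -0.0008  0.1298] shift after turn [-0.0016 -0.0008  0.1298]
```

View pics/w1.png

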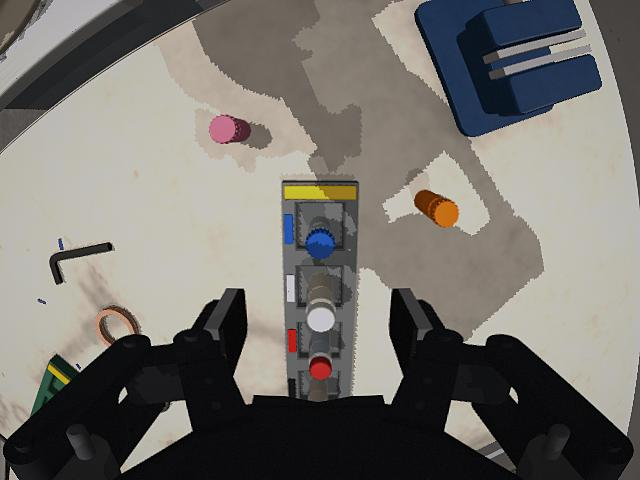

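```bash
cat >> h.py <<'E'
def wun(uv,z,s):
    from scipy.spatial.transform import Rotation as R
    m=camera_model("wrist");K=m["camera_matrix"];T=m["T_tool_cam"]
    d=(np.array(uv,float)-K[:2,2]);r=np.hypot(*d);th=r/K[0,0]
    ray=np.array([np.sin(th)*d[0]/r,-np.sin(th)*d[1]/r,-np.cos(th)])
    q=s["ee_rot"];Rw=R.from_quat([q[1],q[2],q[3],q[0]])
    o=s["position"]+Rw.apply(T[:3,3]);v=Rw.apply(T[:3,:3]@ray);return o+v*(z-o[2])/v[2]
E
python3 - <<'E'
from h import *
from rig import get_state
s=get_state()
for k,u,v,z in(("blue",321,246,.063),("white",319.5,320,.073),("red",320,368,.063),("y",320,192,.019),("rimL",282,192,.016),("rimR",358,192,.016)):print(k,wun((u,v),z,s))
E
```

```text
blue [0.41253542 0.23296183 0.063     ]
white [0.45849995 0.21301875 0.073     ]
red [0.50287749 0.19531624 0.063     ]
y [0.38483702 0.24383286 0.019     ]
rimL [0.37398061 0.21658589 0.016     ]
rimR [0.39628828 0.27090173 0.016     ]
```

Emit:
drive_tool(motion="0 0 0 -0.002 -0.0005 0.03 70;0 0 0 0 0 0.03 70;0 0 0 0 0 0.03 70;0 0 0 0 0 0.025 70;0 0 0 0 0 0.012 70;0 0 0 0 0 0 70")

```text
clock: 2.28
position: [0.4128, 0.2388, 0.0316]
ee_rot: [0.005, 0.188, 0.982, 0.004]
contact_force: [0.2, 0.2, 0.2]
width: 0.0599
```

```bash
python3 go.py .4115 .232 .028 67.55
```

```text
t 2.27 pos [0.4128 0.2388 0.0316] w 0.0599 F [0.2 0.2 0.2] q [ 0.38  0.33  2.    0.    0.79 -0.82]
turn [0.51 0.5  0.83] shift cur [-0.0012 -0.0068  0.0035] shift after turn [-0.0013 -0.0068  0.0036]
```

Emit:
drive_tool(motion="0.5 0.5 0.8 -0.001 -0.0065 0.0035 70;0 0 0 0 0 0 70")

```text
clock: 2.52
position: [0.4125, 0.2329, 0.0294]
ee_rot: [0.001, 0.194, 0.981, 0.001]
contact_force: [-0.1, -0.3, 0.5]
width: 0.0597
```

```bash
python3 go.py .4115 .232 .028 67.55
```

```text
t 2.52 pos [0.4125 0.2329 0.0294] w 0.0597 F [-0.1 -0.3  0.5] q [ 0.37  0.34  2.01  0.    0.8  -0.81]
turn [0.11 0.11 0.04] shift cur [ 0.0006 -0.0012  0.0014] shift after turn [ 0.0006 -0.0012  0.0014]
```

Emit:
drive_tool(motion="0 0 0 0.0005 -0.001 0 70;0 0 0 0 0 0 40;0 0 0 0 0 0 25;0 0 0 0 0 0 10;0 0 0 0 0 0 10;0 0 0 0 0 0 10", newtons=30)

```text
clock: 3.28
position: [0.4126, 0.2322, 0.0308]
ee_rot: [0.002, 0.195, 0.981, 0.002]
contact_force: [-0.3, 0.2, 0.7]
width: 0.0179
```

```bash
python3 go.py .4115 .232 .14 67.55
```

```text
t 3.27 pos [0.4126 0.2322 0.0308] w 0.0179 F [-0.3  0.2  0.7] q [ 0.37  0.33  2.01  0.    0.79 -0.81]
turn [ 0.23  0.23 -0.  ] shift cur [ 0.0006 -0.0002 -0.1092] shift after turn [ 0.001  -0.0006 -0.1092]
```

Emit:
drive_tool(motion="0 0 0 0 0 -0.02 10;0 0 0 0 0 -0.03 10;0 0 0 0 0 -0.03 10;0 0 0 0 0 -0.03 10;0 0 0 0 0 0 10")

```text
clock: 3.9
position: [0.4113, 0.2317, 0.1427]
ee_rot: [0.001, 0.195, 0.981, 0.001]
contact_force: [0.4, 0.6, -0.5]
width: 0.0181
```

```bash
python3 go.py .5496 -.2678 .14 28.18
```

```text
t 3.9 pos [0.4113 0.2317 0.1427] w 0.0181 F [ 0.4  0.6 -0.5] q [ 0.37  0.19  1.86  0.    1.09 -0.81]
turn [ 0.14  0.05 39.37] shift cur [-0.3186 -0.4088  0.0025] shift after turn [-0.5056 -0.114   0.0027]
```

Emit:
drive_tool(motion="0 0 0 -0.015 -0.02 0 10;0 0 0 -0.03 -0.038 0 10;0 0 0 -0.03 -0.038 0 10;0 0 0 -0.03 -0.038 0 10;0 0 0 -0.03 -0.038 0 10;0 0 0 -0.03 -0.038 0 10;0 0 0 -0.03 -0.038 0 10;0 0 0 -0.03 -0.038 0 10;0 0 0 -0.03 -0.038 0 10;0 0 0 -0.03 -0.038 0 10;0 0 0 -0.02 -0.03 0 10;0 0 0 0 0 0 10")

```text
clock: 5.4
position: [0.5401, -0.2599, 0.1233]
ee_rot: [-0.011, 0.194, 0.981, 0.003]
contact_force: [0.1, 0.4, -0.3]
width: 0.018
```

```bash
python3 go.py .5496 -.2678 .14 28.18
```

```text
t 5.4 pos [ 0.5401 -0.2599  0.1233] w 0.018 F [ 0.1  0.4 -0.3] q [-0.56  0.4   1.6  -0.    1.17 -1.74]
turn [-0.37 -1.23 39.48] shift cur [-0.0114 -0.0037 -0.017 ] shift after turn [-0.0115  0.0046 -0.0167]
```

Emit:
drive_tool(motion="0 -0.6 10 0 0 0 10;0 -0.6 10 0 0 0 10;0 0 10 0 0 0 10;0 0 9.4 0 0 0 10;0 0 0 0 0 0 10")

```text
clock: 6.02
position: [0.5349, -0.2524, 0.1163]
ee_rot: [-0.008, 0.521, 0.853, 0.0]
contact_force: [0.3, 0.0, -0.1]
width: 0.0177
```

```bash
python3 go.py .5496 -.2678 .06 28.18
```

```text
t 6.03 pos [ 0.5349 -0.2524  0.1163] w 0.0177 F [ 0.3  0.  -0.1] q [-0.56  0.39  1.63  0.    1.14 -1.03]
turn [-0.48 -0.84 -1.03] shift cur [-0.0212  0.0066  0.056 ] shift after turn [-0.0205  0.0057  0.0563]
```

Emit:
drive_tool(motion="-0.5 -0.8 -1 -0.0205 0.006 0.02 10;0 0 0 0 0 0.02 10;0 0 0 0 0 0 10")

```text
clock: 6.4
position: [0.5484, -0.2649, 0.0738]
ee_rot: [-0.002, 0.509, 0.861, 0.001]
contact_force: [0.7, 0.7, -0.9]
width: 0.018
```

```bash
python3 go.py .5496 -.2678 .06 28.18;python3 - <<'E'
from rig import *
import cv2
for n in("wrist","top"):
  im,d=get_image(n);cv2.imwrite(f"pics/{n}2.png",im[:,:,::-1])
E
```

```text
t 6.4 pos [ 0.5484 -0.2649  0.0738] w 0.018 F [ 0.7  0.7 -0.9] q [-0.57  0.45  1.65  0.    1.04 -1.07]
turn [-0.02 -0.22  0.59] shift cur [-0.0032 -0.0003  0.0138] shift after turn [-0.0031 -0.0003  0.0138]
```

View pics/wrist2.png

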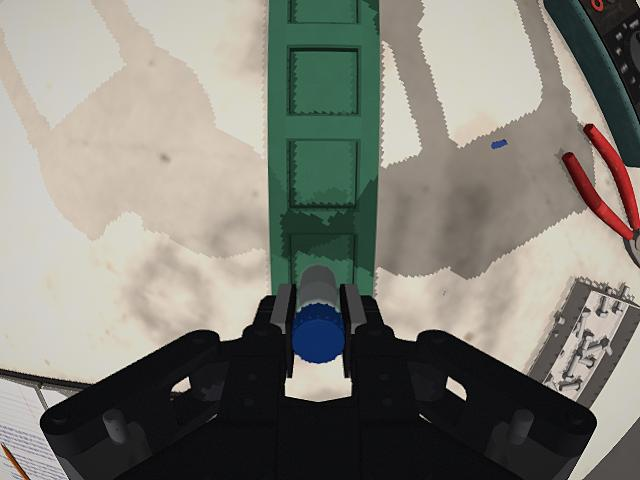

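```bash
python3 - <<'E'
from h import *
from rig import get_state
s=get_state()
w=np.array([wun(p,.016,s)[:2] for p in((288,48),(357,48),(359,115),(288,115),(288,140),(357,140),(358,207),(289,207))])
print(w[:4].mean(0),w[4:].mean(0)); print("exp",(.5005,-.1761),(.5251,-.2219))
d=w[4:].mean(0)-w[:4].mean(0);print(np.degrees(np.arctan2(d[1],d[0])),np.hypot(*d), "y axis exp",28.18+90-180)
E
```

```text
[ 0.50410178 -0.17724476] [ 0.52856818 -0.22175783]
exp (0.5005, -0.1761) (0.5251, -0.2219)
-61.204809933777284 0.05079387924874794 y axis exp -61.81999999999999
```

Emit:
drive_tool(motion="0 0 0.5 -0.0025 0.001 0.008 10;0 0 0 0 0 0 10")

```text
clock: 6.75
position: [0.5528, -0.2679, 0.0687]
ee_rot: [0.002, 0.513, 0.858, 0.001]
contact_force: [0.1, -0.3, -0.3]
width: 0.0182
```

```bash
python3 go.py .552 -.268 .032 28.18
```

```text
t 6.75 pos [ 0.5528 -0.2679  0.0687] w 0.0182 F [ 0.1 -0.3 -0.3] q [-0.57  0.46  1.65  0.    1.03 -1.06]
turn [0.17 0.13 0.08] shift cur [ 0.0004 -0.0009  0.0367] shift after turn [ 0.0003 -0.0008  0.0367]
```

Descend in small steps.

Emit:
drive_tool(motion="0 0 0 0 -0.001 0.012 10;0 0 0 0 0 0.012 10;0 0 0 0 0 0.008 10;0 0 0 0 0 0 10")

```text
clock: 7.25
position: [0.5518, -0.2684, 0.0345]
ee_rot: [0.002, 0.513, 0.858, 0.001]
contact_force: [0.9, -0.0, -0.3]
width: 0.0182
```

```bash
python3 go.py .552 -.268 .032 28.18
```

```text
t 7.25 pos [ 0.5518 -0.2684  0.0345] w 0.0182 F [ 0.9 -0.  -0.3] q [-0.57  0.49  1.69  0.    0.95 -1.06]
turn [0.16 0.12 0.1 ] shift cur [0.0002 0.0003 0.0025] shift after turn [0.0002 0.0004 0.0025]
```

Emit:
drive_tool(motion="0 0 0 0 0 0.003 10;0 0 0 0 0 0.001 10;0 0 0 0 0 0 10")

```text
clock: 7.62
position: [0.5521, -0.2686, 0.031]
ee_rot: [0.002, 0.513, 0.858, 0.001]
contact_force: [-0.0, 0.4, -0.7]
width: 0.0181
```

```bash
python3 go.py .552 -.268 .032 28.18
```

```text
t 7.62 pos [ 0.5521 -0.2686  0.031 ] w 0.0181 F [-0.   0.4 -0.7] q [-0.57  0.5   1.69  0.    0.95 -1.06]
turn [0.19 0.17 0.1 ] shift cur [ 0.0006  0.0002 -0.001 ] shift after turn [ 0.0006  0.0002 -0.001 ]
```

Release, then up.

Emit:
drive_tool(motion="0 0 0 0 0 0 26;0 0 0 0 0 0 40;0 0 0 0 0 0 60;0 0 0 0 0 0 60;0 0 0 0 0 -0.02 60;0 0 0 0 0 -0.03 60;0 0 0 0 0 -0.04 60;0 0 0 0 0 0 60")

```text
clock: 8.62
position: [0.5519, -0.2686, 0.1229]
ee_rot: [0.002, 0.513, 0.858, 0.001]
contact_force: [-0.5, -0.0, -0.0]
width: 0.0511
```

```bash
python3 go.py .4585 .212 .14 67.55;python3 - <<'E'
from rig import *
import cv2
for n in("wrist",):
  im,d=get_image(n);cv2.imwrite(f"pics/{n}3.png",im[:,:,::-1])
E
```

```text
t 8.62 pos [ 0.5519 -0.2686  0.1229] w 0.0511 F [-0.5 -0.  -0. ] q [-0.57  0.41  1.59  0.    1.14 -1.06]
turn [  0.12   0.2  -39.27] shift cur [ 0.4674  0.1455 -0.0178] shift after turn [ 0.2698  0.4085 -0.0171]
```

View pics/wrist3.png

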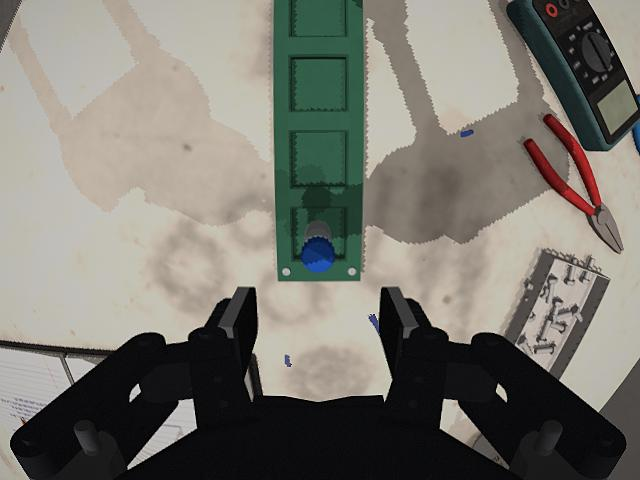

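Emit:
drive_tool(motion="0 0 -10 0 0 -0.02 70;0 0 -10 0 0 -0.02 70;0 0 -10 0 0 0 70;0 0 -9.3 0 0 0 70;0 0 0 0.018 0.028 0 70;0 0 0 0.036 0.055 0 70;0 0 0 0.036 0.055 0 70;0 0 0 0.036 0.055 0 70;0 0 0 0.036 0.055 0 70;0 0 0 0.036 0.055 0 70;0 0 0 0.036 0.055 0 70;0 0 0 0.02 0.03 0 70")

```text
clock: 10.18
position: [0.4482, 0.1723, 0.1499]
ee_rot: [-0.015, 0.187, 0.982, 0.003]
contact_force: [0.8, -0.4, -1.0]
width: 0.0598
```

```bash
python3 go.py .459 .213 .14 67.55
```

```text
t 10.18 pos [0.4482 0.1723 0.1499] w 0.0598 F [ 0.8 -0.4 -1. ] q [ 0.21  0.21  1.81  0.02  1.14 -0.99]
turn [ 0.02 -1.75  0.89] shift cur [0.0046 0.0418 0.0101] shift after turn [0.0056 0.0417 0.0099]
```

Emit:
drive_tool(motion="0 -1.7 0.9 0.005 0.022 0 70;0 0 0 0 0.015 0.01 70;0 0 0 0 0 0 70")

```text
clock: 10.55
position: [0.4542, 0.2112, 0.1358]
ee_rot: [-0.004, 0.192, 0.981, -0.002]
contact_force: [0.4, -0.2, 0.0]
width: 0.0597
```

```bash
python3 go.py .459 .2125 .031 67.55
```

```text
t 10.55 pos [0.4542 0.2112 0.1358] w 0.0597 F [ 0.4 -0.2  0. ] q [ 0.3   0.24  1.8   0.    1.1  -0.89]
turn [-0.25 -0.36  0.29] shift cur [-0.0047  0.0035  0.1048] shift after turn [-0.004   0.0031  0.1048]
```

Emit:
drive_tool(motion="-0.2 -0.3 0.3 -0.0045 0.003 0 70;0 0 0 0 0 0.025 70;0 0 0 0 0 0.025 70;0 0 0 0 0 0.025 70;0 0 0 0 0 0.015 70;0 0 0 0 0 0.005 70;0 0 0 0 0 0 70")

```text
clock: 11.42
position: [0.4644, 0.2053, 0.0378]
ee_rot: [0.001, 0.2, 0.98, -0.001]
contact_force: [-0.1, -0.4, 0.1]
width: 0.0597
```

```bash
python3 go.py .459 .2125 .033 67.55
```

```text
t 11.43 pos [0.4644 0.2053 0.0378] w 0.0597 F [-0.1 -0.4  0.1] q [ 0.28  0.37  1.92 -0.    0.85 -0.89]
turn [-0.09  0.09 -0.61] shift cur [0.0078 0.0046 0.0048] shift after turn [0.0077 0.0046 0.0048]
```

Emit:
drive_tool(motion="0 0 -0.6 0.0075 0.0045 0.003 70;0 0 0 0 0 0 70")

```text
clock: 11.68
position: [0.4599, 0.2126, 0.0357]
ee_rot: [0.001, 0.195, 0.981, -0.0]
contact_force: [0.4, 0.2, 0.2]
width: 0.0595
```

```bash
python3 go.py .459 .2125 .033 67.55
```

```text
t 11.68 pos [0.4599 0.2126 0.0357] w 0.0595 F [0.4 0.2 0.2] q [ 0.3   0.37  1.93 -0.    0.84 -0.88]
turn [-0.01  0.17 -0.03] shift cur [ 0.0008 -0.0005  0.0027] shift after turn [ 0.0008 -0.0005  0.0027]
```

Emit:
drive_tool(motion="0 0 0 0.0005 0 0.002 70;0 0 0 0 0 0 40;0 0 0 0 0 0 25;0 0 0 0 0 0 10;0 0 0 0 0 0 10;0 0 0 0 0 0 10")

```text
clock: 12.42
position: [0.46, 0.2134, 0.0346]
ee_rot: [0.003, 0.194, 0.981, 0.0]
contact_force: [0.1, 0.8, 0.4]
width: 0.0213
```

```bash
python3 go.py .459 .2125 .150 67.55
```

```text
t 12.43 pos [0.46   0.2134 0.0346] w 0.0213 F [0.1 0.8 0.4] q [ 0.3   0.37  1.93 -0.    0.84 -0.88]
turn [0.07 0.28 0.02] shift cur [-0.     -0.0011 -0.1154] shift after turn [ 0.0005 -0.0012 -0.1154]
```

Emit:
drive_tool(motion="0 0 0 0 0 -0.02 10;0 0 0 0 0 -0.03 10;0 0 0 0 0 -0.03 10;0 0 0 0 0 -0.03 10;0 0 0 0 0 -0.01 10;0 0 0 0 0 0 10")

```text
clock: 13.18
position: [0.458, 0.2128, 0.156]
ee_rot: [0.001, 0.195, 0.981, -0.001]
contact_force: [-0.3, -0.5, -0.7]
width: 0.0211
```

```bash
python3 go.py .5275 -.222 .150 28.18
```

```text
t 13.18 pos [0.458  0.2128 0.156 ] w 0.0211 F [-0.3 -0.5 -0.7] q [ 0.3   0.23  1.77 -0.    1.14 -0.88]
turn [-0.08  0.11 39.38] shift cur [-0.2302 -0.3754  0.0071] shift after turn [-0.4161 -0.1441  0.006 ]
```

Emit:
drive_tool(motion="0 0 0 -0.012 -0.02 0 10;0 0 0 -0.025 -0.04 0 10;0 0 0 -0.025 -0.04 0 10;0 0 0 -0.025 -0.04 0 10;0 0 0 -0.025 -0.04 0 10;0 0 0 -0.025 -0.04 0 10;0 0 0 -0.025 -0.04 0 10;0 0 0 -0.025 -0.04 0 10;0 0 0 -0.025 -0.04 0 10;0 0 0 -0.02 -0.03 0 10;0 0 0 0 0 0 10")

```text
clock: 14.55
position: [0.5255, -0.2293, 0.1371]
ee_rot: [-0.014, 0.194, 0.981, -0.0]
contact_force: [0.1, 0.3, -1.3]
width: 0.0214
```

```bash
python3 go.py .5275 -.222 .150 28.18
```

```text
t 14.55 pos [ 0.5255 -0.2293  0.1371] w 0.0214 F [ 0.1  0.3 -1.3] q [-0.53  0.35  1.63 -0.01  1.18 -1.7 ]
turn [-0.82 -1.36 39.48] shift cur [ 0.0012  0.0074 -0.0129] shift after turn [ 0.0054  0.0052 -0.0129]
```

Emit:
drive_tool(motion="-0.4 -0.7 10 0 0 -0.005 10;-0.4 -0.7 10 0 0 0 10;0 0 10 0 0 0 10;0 0 9 0 0 0 10;0 0 0 0 0 0 10")

```text
clock: 15.18
position: [0.5202, -0.2221, 0.1347]
ee_rot: [-0.009, 0.518, 0.855, 0.003]
contact_force: [0.8, 0.1, -0.9]
width: 0.0213
```

```bash
python3 go.py .5275 -.222 .08 28.18
```

```text
t 15.18 pos [ 0.5202 -0.2221  0.1347] w 0.0213 F [ 0.8  0.1 -0.9] q [-0.53  0.34  1.66  0.01  1.16 -1.02]
turn [-0.19 -1.09 -0.63] shift cur [-0.0043  0.0067  0.0546] shift after turn [-0.0034  0.0065  0.0547]
```

Emit:
drive_tool(motion="-0.2 -1 -0.6 -0.0035 0.0065 0.01 10;0 0 0 0 0 0.02 10;0 0 0 0 0 0.015 10;0 0 0 0 0 0 10")

```text
clock: 15.68
position: [0.5259, -0.2184, 0.0862]
ee_rot: [-0.003, 0.509, 0.861, 0.001]
contact_force: [1.2, 1.1, -0.1]
width: 0.0213
```

```bash
python3 go.py .5275 -.222 .036 28.18
```

```text
t 15.68 pos [ 0.5259 -0.2184  0.0862] w 0.0213 F [ 1.2  1.1 -0.1] q [-0.52  0.39  1.73  0.    1.03 -1.02]
turn [-0.09 -0.34  0.64] shift cur [-0.0042 -0.0003  0.0502] shift after turn [-0.0039 -0.0003  0.0502]
```

Emit:
drive_tool(motion="0 -0.3 0.6 -0.004 0 0.006 10;0 0 0 0 0 0.012 10;0 0 0 0 0 0 10")

```text
clock: 16.05
position: [0.5286, -0.2225, 0.0678]
ee_rot: [0.0, 0.513, 0.858, -0.001]
contact_force: [0.1, -0.1, 0.8]
width: 0.0214
```

```bash
python3 go.py .5275 -.222 .036 28.18
```

```text
t 16.05 pos [ 0.5286 -0.2225  0.0678] w 0.0214 F [ 0.1 -0.1  0.8] q [-0.52  0.41  1.74 -0.    0.99 -1.01]
turn [-0.04  0.06  0.05] shift cur [ 0.001  -0.0007  0.0318] shift after turn [ 0.0009 -0.0007  0.0318]
```

Emit:
drive_tool(motion="0 0 0 0 0 0.012 10;0 0 0 0 0 0.012 10;0 0 0 0 0 0.006 10;0 0 0 0 0 0.002 10;0 0 0 0 0 0 10")

```text
clock: 16.68
position: [0.529, -0.2229, 0.0346]
ee_rot: [0.001, 0.513, 0.858, -0.001]
contact_force: [-0.5, 0.3, -0.1]
width: 0.0207
```

```bash
python3 go.py .5275 -.222 .0345 28.18
```

```text
t 16.68 pos [ 0.529  -0.2229  0.0346] w 0.0207 F [-0.5  0.3 -0.1] q [-0.52  0.45  1.78 -0.    0.91 -1.01]
turn [-0.01  0.11  0.05] shift cur [ 0.0015 -0.0009  0.0001] shift after turn [ 0.0015 -0.0009  0.0001]
```

Emit:
drive_tool(motion="0 0 0 0 0 0.0005 10;0 0 0 0 0 0 28;0 0 0 0 0 0 40;0 0 0 0 0 0 60;0 0 0 0 0 0 60;0 0 0 0 0 -0.02 60;0 0 0 0 0 -0.03 60;0 0 0 0 0 -0.04 60;0 0 0 0 0 -0.02 60;0 0 0 0 0 0 60")

```text
clock: 17.92
position: [0.5287, -0.2226, 0.1464]
ee_rot: [0.0, 0.513, 0.858, -0.001]
contact_force: [-0.3, -0.1, -0.4]
width: 0.0513
```

```bash
python3 go.py .503 .1945 .15 67.55;python3 - <<'E'
from rig import *
import cv2
for n in("wrist",):
  im,d=get_image(n);cv2.imwrite(f"pics/{n}4.png",im[:,:,::-1])
E
```

```text
t 17.93 pos [ 0.5287 -0.2226  0.1464] w 0.0513 F [-0.3 -0.1 -0.4] q [-0.52  0.33  1.64 -0.    1.17 -1.01]
turn [-7.000e-02  2.000e-02 -3.932e+01] shift cur [ 0.3796  0.1747 -0.0041] shift after turn [ 0.183   0.3757 -0.0036]
```

View pics/wrist4.png

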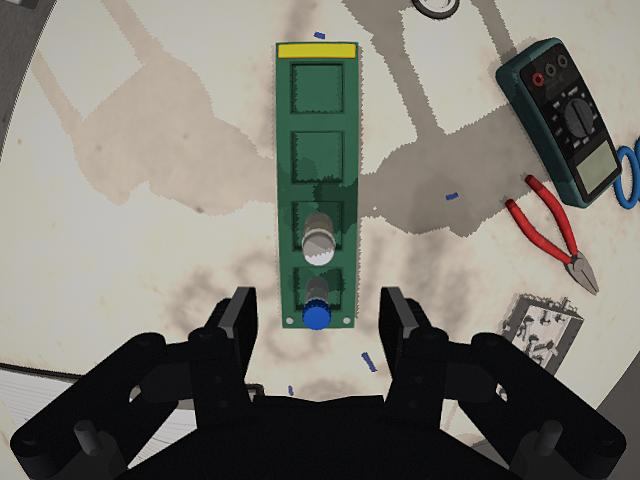

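Emit:
drive_tool(motion="0 0 -10 0 0 0 70;0 0 -10 0 0 0 70;0 0 -10 0 0 0 70;0 0 -9.3 0 0 0 70;0 0 0 0.013 0.027 0 70;0 0 0 0.026 0.053 0 70;0 0 0 0.026 0.053 0 70;0 0 0 0.026 0.053 0 70;0 0 0 0.026 0.053 0 70;0 0 0 0.026 0.053 0 70;0 0 0 0.026 0.053 0 70;0 0 0 0.015 0.03 0 70")

```text
clock: 19.48
position: [0.4831, 0.2053, 0.1294]
ee_rot: [-0.015, 0.187, 0.982, 0.001]
contact_force: [0.4, -0.2, -0.9]
width: 0.06
```

```bash
python3 go.py .503 .1945 .14 67.55
```

```text
t 19.48 pos [0.4831 0.2053 0.1294] w 0.06 F [ 0.4 -0.2 -0.9] q [ 0.26  0.29  1.75  0.02  1.12 -0.94]
turn [-0.26 -1.74  0.87] shift cur [-0.0222 -0.0028 -0.0113] shift after turn [-0.0226 -0.0024 -0.0106]
```

Emit:
drive_tool(motion="-0.2 -1.7 0.9 -0.022 -0.005 0 70;0 0 0 0 0 0.015 70;0 0 0 0 0 0 70")

```text
clock: 19.85
position: [0.4993, 0.193, 0.1089]
ee_rot: [-0.003, 0.193, 0.981, -0.002]
contact_force: [0.7, 0.3, -0.7]
width: 0.0598
```

```bash
python3 go.py .503 .194 .031 67.55
```

```text
t 19.85 pos [0.4993 0.193  0.1089] w 0.0598 F [ 0.7  0.3 -0.7] q [ 0.24  0.32  1.77 -0.    1.06 -0.94]
turn [-0.3  -0.32  0.14] shift cur [-0.0034  0.0027  0.0779] shift after turn [-0.003   0.0023  0.0779]
```

Emit:
drive_tool(motion="-0.3 -0.3 0.1 -0.0025 0.002 0;0 0 0 0 0 0.02 70")

```text
$.motion[0]: bad value
```

Emit:
drive_tool(motion="-0.3 -0.3 0.1 -0.0025 0.002 0 70;0 0 0 0 0 0.02 70;0 0 0 0 0 0.02 70;0 0 0 0 0 0.02 70;0 0 0 0 0 0.01 70;0 0 0 0 0 0 70")

```text
clock: 20.6
position: [0.5045, 0.1902, 0.0379]
ee_rot: [0.001, 0.198, 0.98, 0.001]
contact_force: [-0.4, -0.4, -0.0]
width: 0.0596
```

```bash
python3 go.py .503 .194 .031 67.55
```

```text
t 20.6 pos [0.5045 0.1902 0.0379] w 0.0596 F [-0.4 -0.4 -0. ] q [ 0.23  0.4   1.86  0.    0.88 -0.94]
turn [ 0.12  0.12 -0.4 ] shift cur [0.0029 0.0029 0.0069] shift after turn [0.0029 0.0029 0.0069]
```

The first of those was refused whole (I'd left out an opening value); the second ran properly. Fine-tune and grip.

Emit:
drive_tool(motion="0 0 -0.4 0.003 0.003 0.006 70;0 0 0 0 0 0.001 70;0 0 0 0 0 0 40;0 0 0 0 0 0 25;0 0 0 0 0 0 10;0 0 0 0 0 0 10;0 0 0 0 0 0 10")

```text
clock: 21.48
position: [0.5046, 0.1949, 0.0327]
ee_rot: [0.003, 0.194, 0.981, 0.002]
contact_force: [0.1, -0.4, -0.1]
width: 0.0178
```

```bash
python3 go.py .503 .1945 .150 67.55
```

```text
t 21.48 pos [0.5046 0.1949 0.0327] w 0.0178 F [ 0.1 -0.4 -0.1] q [ 0.24  0.41  1.86  0.    0.86 -0.94]
turn [0.29 0.33 0.03] shift cur [ 0.0006 -0.0004 -0.1173] shift after turn [ 0.0013 -0.001  -0.1173]
```

Place z = 0.0327. Lift.

Emit:
drive_tool(motion="0 0 0 0 0 -0.02 10;0 0 0 0 0 -0.03 10;0 0 0 0 0 -0.03 10;0 0 0 0 0 -0.03 10;0 0 0 0 0 0 10")

```text
clock: 22.1
position: [0.5031, 0.1943, 0.1447]
ee_rot: [0.002, 0.195, 0.981, 0.001]
contact_force: [-0.1, 0.1, -0.7]
width: 0.0182
```

```bash
python3 go.py .5035 -.1765 .150 28.18
```

```text
t 22.1 pos [0.5031 0.1943 0.1447] w 0.0182 F [-0.1  0.1 -0.7] q [ 0.24  0.28  1.72  0.    1.13 -0.94]
turn [ 0.25  0.13 39.38] shift cur [-0.142  -0.3426 -0.006 ] shift after turn [-0.3271 -0.1747 -0.0053]
```

Emit:
drive_tool(motion="0 0 0 -0.008 -0.018 0 10;0 0 0 -0.0155 -0.037 -0.002 10;0 0 0 -0.0155 -0.037 -0.002 10;0 0 0 -0.0155 -0.037 -0.002 10;0 0 0 -0.0155 -0.037 -0.002 10;0 0 0 -0.0155 -0.037 -0.002 10;0 0 0 -0.0155 -0.037 -0.002 10;0 0 0 -0.0155 -0.037 -0.002 10;0 0 0 -0.0155 -0.037 -0.002 10;0 0 0 -0.01 -0.025 0 10;0 0 0 0 0 0 10")

```text
clock: 23.48
position: [0.4906, -0.1946, 0.1442]
ee_rot: [-0.013, 0.196, 0.981, -0.002]
contact_force: [0.6, 0.9, -0.8]
width: 0.0184
```

```bash
python3 go.py .5035 -.1765 .150 28.18
```

```text
t 23.48 pos [ 0.4906 -0.1946  0.1442] w 0.0184 F [ 0.6  0.9 -0.8] q [-0.5   0.28  1.72 -0.01  1.16 -1.67]
turn [-0.94 -1.23 39.25] shift cur [-0.0048  0.0216 -0.0061] shift after turn [ 0.0099  0.0199 -0.0058]
```

Emit:
drive_tool(motion="-0.5 -0.6 10 0 0.01 -0.005 10;-0.4 -0.6 10 0 0.01 0 10;0 0 10 0 0 0 10;0 0 9 0 0 0 10;0 0 0 0 0 0 10")

```text
clock: 24.1
position: [0.4933, -0.1732, 0.143]
ee_rot: [-0.009, 0.521, 0.854, 0.002]
contact_force: [-0.2, -0.5, 0.6]
width: 0.0183
```

```bash
python3 go.py .5035 -.1765 .08 28.18
```

```text
t 24.1 pos [ 0.4933 -0.1732  0.143 ] w 0.0183 F [-0.2 -0.5  0.6] q [-0.47  0.27  1.74  0.01  1.14 -0.95]
turn [-0.34 -0.98 -0.97] shift cur [-0.0087  0.0079  0.0628] shift after turn [-0.0077  0.0074  0.063 ]
```

Emit:
drive_tool(motion="-0.3 -1 -1 -0.008 0.0075 0.005 10;0 0 0 0 0 0.02 10;0 0 0 0 0 0.02 10;0 0 0 0 0 0.01 10;0 0 0 0 0 0 10")

```text
clock: 24.72
position: [0.5049, -0.1766, 0.0844]
ee_rot: [0.001, 0.508, 0.861, -0.0]
contact_force: [-0.3, -0.4, -0.1]
width: 0.0181
```

```bash
python3 go.py .5035 -.1765 .033 28.18
```

```text
t 24.73 pos [ 0.5049 -0.1766  0.0844] w 0.0181 F [-0.3 -0.4 -0.1] q [-0.47  0.34  1.81 -0.    0.99 -0.97]
turn [0.   0.11 0.74] shift cur [ 0.0009 -0.0012  0.0514] shift after turn [ 0.0008 -0.0012  0.0514]
```

Emit:
drive_tool(motion="0 0 0.7 0.001 -0.001 0.01 10;0 0 0 0 0 0.012 10;0 0 0 0 0 0.012 10;0 0 0 0 0 0.006 10;0 0 0 0 0 0 10")

```text
clock: 25.35
position: [0.5044, -0.1767, 0.0426]
ee_rot: [0.002, 0.513, 0.858, -0.0]
contact_force: [-0.7, -0.2, 0.3]
width: 0.0182
```

```bash
python3 go.py .5035 -.1765 .0325 28.18
```

```text
t 25.35 pos [ 0.5044 -0.1767  0.0426] w 0.0182 F [-0.7 -0.2  0.3] q [-0.47  0.39  1.86 -0.    0.89 -0.96]
turn [0.08 0.22 0.05] shift cur [ 0.0007 -0.0008  0.0101] shift after turn [ 0.0006 -0.0007  0.0101]
```

Emit:
drive_tool(motion="0 0 0 0.0005 -0.0005 0.006 10;0 0 0 0 0 0.004 10;0 0 0 0 0 0 10")

```text
clock: 25.72
position: [0.5044, -0.1769, 0.0325]
ee_rot: [0.003, 0.513, 0.858, -0.0]
contact_force: [-0.8, 0.4, -0.2]
width: 0.018
```

```bash
python3 go.py .5035 -.1765 .0325 28.18
```

```text
t 25.73 pos [ 0.5044 -0.1769  0.0325] w 0.018 F [-0.8  0.4 -0.2] q [-0.47  0.4   1.87 -0.    0.86 -0.96]
turn [0.13 0.3  0.05] shift cur [ 0.0008 -0.0006  0.    ] shift after turn [ 0.0008 -0.0006  0.    ]
```

Emit:
drive_tool(motion="0 0 0 0 0 0.0005 10;0 0 0 0 0 0 26;0 0 0 0 0 0 40;0 0 0 0 0 0 60;0 0 0 0 0 0 60;0 0 0 0 0 -0.02 60;0 0 0 0 0 -0.03 60;0 0 0 0 0 -0.04 60;0 0 0 0 0 -0.02 60;0 0 0 0 0 0 60")

```text
clock: 26.98
position: [0.5036, -0.1763, 0.1446]
ee_rot: [0.002, 0.513, 0.858, -0.0]
contact_force: [-0.1, -0.5, -0.7]
width: 0.0513
```

```bash
python3 go.py .553 .171 .15 67.55
```

```text
t 26.98 pos [ 0.5036 -0.1763  0.1446] w 0.0513 F [-0.1 -0.5 -0.7] q [-0.47  0.28  1.73 -0.    1.13 -0.96]
turn [  0.     0.26 -39.32] shift cur [ 0.2827  0.2078 -0.0062] shift after turn [ 0.087   0.3399 -0.0054]
```

Emit:
drive_tool(motion="0 0 -10 0 0 0 70;0 0 -10 0 0 0 70;0 0 -10 0 0 0 70;0 0 -9.3 0 0 0 70;0 0 0 0.006 0.028 -0.002 70;0 0 0 0.012 0.055 -0.002 70;0 0 0 0.012 0.055 -0.002 70;0 0 0 0.012 0.055 -0.002 70;0 0 0 0.012 0.055 -0.002 70;0 0 0 0.012 0.055 -0.002 70;0 0 0 0.006 0.03 0 70;0 0 0 0 0 0 70")

```text
clock: 28.48
position: [0.5517, 0.1709, 0.1396]
ee_rot: [-0.01, 0.185, 0.983, -0.001]
contact_force: [-0.4, -0.1, 0.3]
width: 0.0595
```

```bash
python3 go.py .553 .171 .12 67.55;python3 - <<'E'
from rig import *
import cv2
im,d=get_image("top");cv2.imwrite("pics/top5.png",im[:,:,::-1])
im,d=get_image("wrist");cv2.imwrite("pics/wrist5.png",im[:,:,::-1])
E
```

```text
t 28.48 pos [0.5517 0.1709 0.1396] w 0.0595 F [-0.4 -0.1  0.3] q [ 0.18  0.35  1.63  0.    1.18 -1.02]
turn [-0.36 -1.04  1.13] shift cur [-0.0015  0.0007  0.0196] shift after turn [-0.0011  0.0006  0.0196]
```

View pics/wrist5.png

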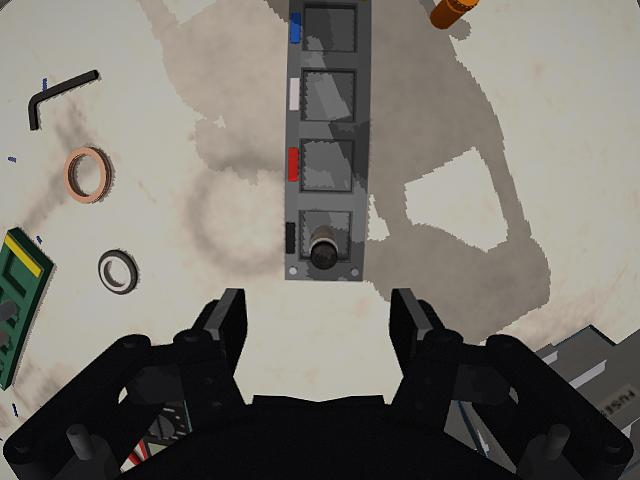

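View pics/top5.png

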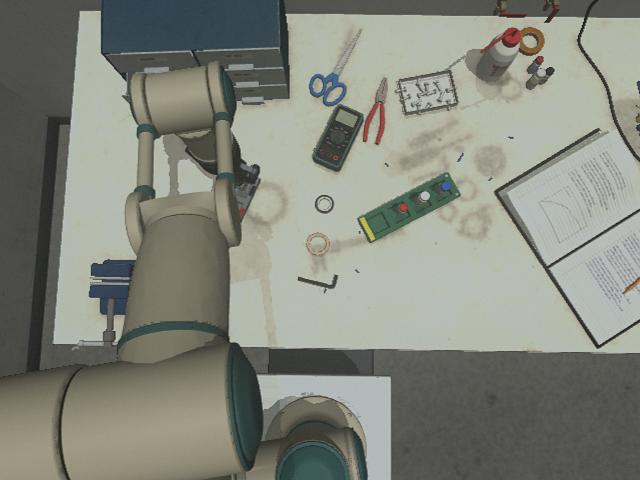

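```bash
python3 - <<'E'
from rig import *
from h import *
s=get_state();print("black",wun((323,251),.063,s))
im,d=get_image("scene");cv2.imwrite("pics/scene5.png",im[:,:,::-1])
def cloud(n,d):
    m=camera_model(n);K=m["camera_matrix"];T=m["cam_to_world"]
    v,u=np.mgrid[:480,:640];ok=d>0
    p=np.stack([(u-K[0,2])/K[0,0]*d,-(v-K[1,2])/K[0,0]*d,-d],-1)[ok]
    return p@T[:3,:3].T+T[:3,3]
d0=np.load("pics/top0.npz")["d"];P=np.r_[cloud("top",d0),cloud("scene",np.load("pics/scene0.npz")["d"])]
m=(P[:,1]>0)&(P[:,1]<.6)&(P[:,0]>.5)&(P[:,2]>.03)&(P[:,0]<1.05)&(P[:,2]<.6)
Q=P[m]
for y0 in np.arange(.0,.6,.05):
    for zl,zh in((.03,.1),(.1,.2),(.2,.3),(.3,.4)):
        k=(Q[:,1]>y0)&(Q[:,1]<y0+.05)&(Q[:,2]>zl)&(Q[:,2]<zh)
        if k.sum()>5: print(round(y0,2),zl,"minx",np.percentile(Q[k,0],2).round(3),"n",k.sum(),"maxz",Q[k,2].max().round(3))
A=np.r_[cloud("scene",d),]
k=(A[:,0]>.6)&(A[:,1]>.05)&(A[:,1]<.35)&(A[:,2]>.2)
# arm pts now vs before: x<0.72
for zl in np.arange(.1,.6,.05):
    kk=(A[:,2]>zl)&(A[:,2]<zl+.05)&(A[:,1]>0)&(A[:,1]<.4)&(A[:,0]<.74)&(A[:,0]>.45)
    if kk.sum()>5: print("arm z",zl.round(2),"maxx",np.percentile(A[kk,0],98).round(3),kk.sum())
E
```

```text
black [0.55091496 0.17125799 0.063     ]
0.0 0.03 minx 0.62 n 526 maxz 0.1
0.0 0.1 minx 0.975 n 608 maxz 0.2
0.0 0.2 minx 0.975 n 697 maxz 0.3
0.0 0.3 minx 0.974 n 810 maxz 0.4
0.05 0.03 minx 0.761 n 1877 maxz 0.1
0.05 0.1 minx 0.761 n 2963 maxz 0.2
0.05 0.2 minx 0.762 n 2996 maxz 0.3
0.05 0.3 minx 0.975 n 771 maxz 0.4
0.1 0.03 minx 0.745 n 689 maxz 0.1
0.1 0.1 minx 0.745 n 1412 maxz 0.2
0.1 0.2 minx 0.758 n 3058 maxz 0.3
0.1 0.3 minx 0.975 n 697 maxz 0.4
0.15 0.03 minx 0.501 n 785 maxz 0.1
0.15 0.1 minx 0.743 n 1154 maxz 0.2
0.15 0.2 minx 0.756 n 2934 maxz 0.3
0.15 0.3 minx 0.975 n 662 maxz 0.4
0.2 0.03 minx 0.709 n 675 maxz 0.1
0.2 0.1 minx 0.708 n 1406 maxz 0.2
0.2 0.2 minx 0.754 n 2966 maxz 0.3
0.2 0.3 minx 0.974 n 620 maxz 0.4
0.25 0.03 minx 0.704 n 749 maxz 0.1
0.25 0.1 minx 0.695 n 1075 maxz 0.2
0.25 0.2 minx 0.751 n 2881 maxz 0.3
0.25 0.3 minx 0.974 n 518 maxz 0.396
0.3 0.03 minx 0.691 n 745 maxz 0.1
0.3 0.1 minx 0.691 n 1179 maxz 0.2
0.3 0.2 minx 0.748 n 2788 maxz 0.299
0.3 0.3 minx 0.974 n 420 maxz 0.383
0.35 0.03 minx 0.701 n 752 maxz 0.1
0.35 0.1 minx 0.7 n 1280 maxz 0.2
0.35 0.2 minx 0.746 n 2848 maxz 0.3
0.35 0.3 minx 0.975 n 339 maxz 0.369
0.4 0.03 minx 0.798 n 13 maxz 0.1
0.4 0.1 minx 0.747 n 55 maxz 0.193
0.4 0.2 minx 0.766 n 500 maxz 0.3
0.4 0.3 minx 0.973 n 261 maxz 0.359
0.45 0.2 minx 0.974 n 352 maxz 0.3
0.45 0.3 minx 0.973 n 189 maxz 0.347
0.5 0.03 minx 0.977 n 17 maxz 0.035
0.5 0.1 minx 0.974 n 30 maxz 0.2
0.5 0.2 minx 0.974 n 375 maxz 0.3
0.5 0.3 minx 0.973 n 134 maxz 0.336
0.55 0.03 minx 0.977 n 18 maxz 0.034
0.55 0.1 minx 0.974 n 121 maxz 0.2
0.55 0.2 minx 0.974 n 363 maxz 0.3
0.55 0.3 minx 0.974 n 81 maxz 0.325
arm z 0.1 maxx 0.739 566
arm z 0.15 maxx 0.738 422
arm z 0.2 maxx 0.563 509
arm z 0.25 maxx 0.574 579
arm z 0.3 maxx 0.579 804
arm z 0.35 maxx 0.58 829
arm z 0.4 maxx 0.574 867
arm z 0.45 maxx 0.593 1237
arm z 0.5 maxx 0.587 475
```

View pics/scene5.png

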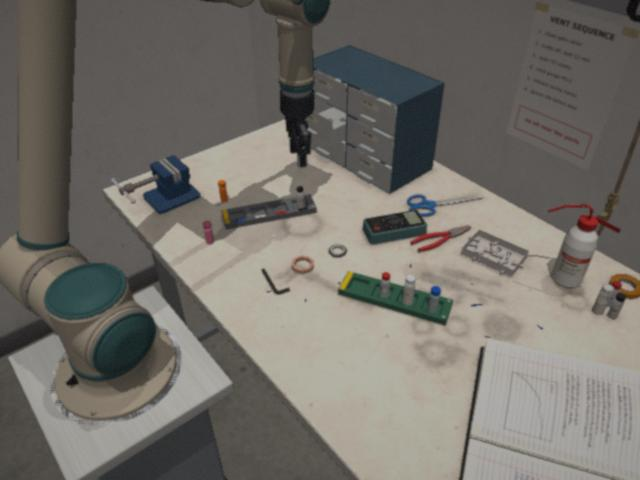

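Emit:
drive_tool(motion="-0.3 -1 1.1 -0.001 0 0.01 70;0 0 0 0 0 0.025 70;0 0 0 0 0 0.025 70;0 0 0 0 0 0.025 70;0 0 0 0 0 0.01 70;0 0 0 0 0 0 70")

```text
clock: 29.38
position: [0.5522, 0.1575, 0.0431]
ee_rot: [0.0, 0.202, 0.979, -0.002]
contact_force: [-0.1, -0.3, 0.1]
width: 0.0598
```

```bash
python3 go.py .552 .171 .031 67.55
```

```text
t 29.38 pos [0.5522 0.1575 0.0431] w 0.0598 F [-0.1 -0.3  0.1] q [ 0.16  0.44  1.77 -0.01  0.93 -1.  ]
turn [-0.25  0.09 -0.86] shift cur [0.0056 0.0123 0.012 ] shift after turn [0.0054 0.0123 0.0121]
```

Emit:
drive_tool(motion="0 0 -0.9 0.005 0.012 0.003 70;0 0 0 0 0 0.006 70;0 0 0 0 0 0 70")

```text
clock: 29.75
position: [0.5542, 0.1715, 0.0356]
ee_rot: [0.002, 0.194, 0.981, -0.001]
contact_force: [0.4, -0.3, 0.4]
width: 0.0596
```

```bash
python3 go.py .552 .171 .031 67.55
```

```text
t 29.75 pos [0.5542 0.1715 0.0356] w 0.0596 F [ 0.4 -0.3  0.4] q [ 0.18  0.45  1.77 -0.01  0.92 -0.99]
turn [-0.11  0.3   0.08] shift cur [ 0.0018 -0.0013  0.0046] shift after turn [ 0.0018 -0.0013  0.0046]
```

Emit:
drive_tool(motion="0 0.2 0 0.002 -0.001 0.004 70;0 0 0 0 0 0.001 70;0 0 0 0 0 0 40;0 0 0 0 0 0 25;0 0 0 0 0 0 10;0 0 0 0 0 0 10;0 0 0 0 0 0 10")

```text
clock: 30.62
position: [0.5521, 0.1714, 0.0308]
ee_rot: [0.001, 0.194, 0.981, -0.001]
contact_force: [0.5, 0.5, -0.5]
width: 0.0179
```

```bash
python3 go.py .552 .171 .150 67.55
```

```text
t 30.62 pos [0.5521 0.1714 0.0308] w 0.0179 F [ 0.5  0.5 -0.5] q [ 0.18  0.46  1.77 -0.    0.91 -1.  ]
turn [-0.08  0.14  0.1 ] shift cur [-0.0004 -0.0006 -0.1191] shift after turn [-1.000e-04 -4.000e-04 -1.192e-01]
```

Emit:
drive_tool(motion="0 0 0 0 0 -0.02 10;0 0 0 0 0 -0.03 10;0 0 0 0 0 -0.03 10;0 0 0 0 0 -0.03 10;0 0 0 0 0 -0.01 10;0 0 0 0 0 0 10")

```text
clock: 31.38
position: [0.5507, 0.1714, 0.1527]
ee_rot: [-0.001, 0.194, 0.981, -0.002]
contact_force: [0.2, -0.3, -1.2]
width: 0.0182
```

```bash
python3 go.py .479 -.130 .150 28.18
```

```text
t 31.38 pos [0.5507 0.1714 0.1527] w 0.0182 F [ 0.2 -0.3 -1.2] q [ 0.18  0.33  1.62 -0.    1.19 -1.  ]
turn [-2.000e-01  3.000e-02  3.946e+01] shift cur [-0.0483 -0.306   0.0037] shift after turn [-0.2318 -0.2056  0.0027]
```

Emit:
drive_tool(motion="0 0 0 -0.003 -0.018 0 10;0 0 0 -0.006 -0.036 -0.002 10;0 0 0 -0.006 -0.036 -0.002 10;0 0 0 -0.006 -0.036 -0.002 10;0 0 0 -0.006 -0.036 -0.002 10;0 0 0 -0.006 -0.036 -0.002 10;0 0 0 -0.006 -0.036 -0.002 10;0 0 0 -0.006 -0.036 -0.001 10;0 0 0 -0.004 -0.02 0 10;0 0 0 0 0 0 10")

```text
clock: 32.62
position: [0.4699, -0.1315, 0.1542]
ee_rot: [-0.015, 0.195, 0.981, -0.005]
contact_force: [-0.6, -0.6, -0.3]
width: 0.018
```

```bash
python3 go.py .479 -.130 .150 28.18
```

```text
t 32.62 pos [ 0.4699 -0.1315  0.1542] w 0.018 F [-0.6 -0.6 -0.3] q [-0.4   0.22  1.79 -0.02  1.16 -1.58]
turn [-1.4  -1.19 39.37] shift cur [-0.008   0.0049  0.0039] shift after turn [-0.003   0.0087  0.0042]
```

Emit:
drive_tool(motion="-0.7 -0.6 10 -0.004 0.004 0 10;-0.7 -0.6 10 -0.004 0.004 0 10;0 0 10 0 0 0 10;0 0 9 0 0 0 10;0 0 0 0 0 0 10")

```text
clock: 33.25
position: [0.4761, -0.1247, 0.1494]
ee_rot: [-0.007, 0.52, 0.854, 0.002]
contact_force: [-0.8, -0.3, -0.8]
width: 0.0182
```

```bash
python3 go.py .479 -.130 .08 28.18
```

```text
t 33.25 pos [ 0.4761 -0.1247  0.1494] w 0.0182 F [-0.8 -0.3 -0.8] q [-0.4   0.22  1.8   0.01  1.14 -0.88]
turn [-0.17 -0.84 -0.8 ] shift cur [-0.0071  0.0003  0.0693] shift after turn [-0.0061  0.      0.0694]
```

Emit:
drive_tool(motion="-0.2 -0.8 -0.8 -0.0065 0 0.01 10;0 0 0 0 0 0.02 10;0 0 0 0 0 0.02 10;0 0 0 0 0 0.01 10;0 0 0 0 0 0 10")

```text
clock: 33.88
position: [0.4776, -0.1281, 0.0864]
ee_rot: [-0.002, 0.507, 0.862, 0.0]
contact_force: [0.5, 0.1, -0.2]
width: 0.0183
```

```bash
python3 go.py .479 -.130 .031 28.18
```

```text
t 33.88 pos [ 0.4776 -0.1281  0.0864] w 0.0183 F [ 0.5  0.1 -0.2] q [-0.4   0.29  1.89  0.    0.97 -0.91]
turn [-0.05 -0.18  0.84] shift cur [-0.0025  0.0004  0.0554] shift after turn [-0.0023  0.0004  0.0554]
```

Emit:
drive_tool(motion="0 0 0.8 -0.0025 0 0.01 10;0 0 0 0 0 0.012 10;0 0 0 0 0 0.012 10;0 0 0 0 0 0.006 10;0 0 0 0 0 0 10")

```text
clock: 34.5
position: [0.4797, -0.1307, 0.0446]
ee_rot: [-0.001, 0.513, 0.858, 0.001]
contact_force: [0.0, 0.6, -0.6]
width: 0.018
```

```bash
python3 go.py .479 -.130 .031 28.18
```

```text
t 34.5 pos [ 0.4797 -0.1307  0.0446] w 0.018 F [ 0.   0.6 -0.6] q [-0.41  0.34  1.94  0.    0.86 -0.9 ]
turn [ 0.02 -0.1   0.06] shift cur [ 0.0009 -0.0003  0.0136] shift after turn [ 0.001  -0.0003  0.0136]
```

Emit:
drive_tool(motion="0 0 0 0.001 0 0.008 10;0 0 0 0 0 0.004 10;0 0 0 0 0 0.001 10;0 0 0 0 0 0 10")

```text
clock: 35.0
position: [0.4796, -0.1299, 0.0311]
ee_rot: [-0.0, 0.513, 0.858, 0.001]
contact_force: [-0.1, 0.8, -0.5]
width: 0.0181
```

```bash
python3 go.py .479 -.130 .031 28.18
```

```text
t 35.0 pos [ 0.4796 -0.1299  0.0311] w 0.0181 F [-0.1  0.8 -0.5] q [-0.41  0.36  1.95  0.    0.83 -0.9 ]
turn [ 0.06 -0.05  0.07] shift cur [ 0.0002 -0.0006  0.0001] shift after turn [ 0.0002 -0.0006  0.0001]
```

Emit:
drive_tool(motion="0 0 0 0 0 0.0005 10;0 0 0 0 0 0 26;0 0 0 0 0 0 40;0 0 0 0 0 0 60;0 0 0 0 0 0 60;0 0 0 0 0 -0.02 60;0 0 0 0 0 -0.03 60;0 0 0 0 0 -0.04 60;0 0 0 0 0 -0.04 60;0 0 0 0 0 0 60")

```text
clock: 36.25
position: [0.4795, -0.1301, 0.1645]
ee_rot: [-0.0, 0.513, 0.858, 0.001]
contact_force: [0.1, -0.4, 0.0]
width: 0.0513
```

Emit:
drive_tool(motion="0 0 0 0.02 0.02 -0.02 60;0 0 0 0.05 0.03 -0.01 60;0 0 0 0.05 0.03 0 60;0 0 0 0.05 0.03 0 60;0 0 0 0.05 0.03 0 60;0 0 0 0 0 0 60;0 0 0 0 0 0 60")

```text
clock: 37.12
position: [0.497, 0.1366, 0.1891]
ee_rot: [-0.004, 0.514, 0.858, -0.002]
contact_force: [0.4, -0.1, 0.6]
width: 0.051
```

```bash
python3 - <<'E'
from rig import *
from h import *
im,d=get_image("top");big=cv2.resize(im[150:270,340:480,::-1],None,fx=5,fy=5,interpolation=cv2.INTER_CUBIC);cv2.imwrite("pics/top6.png",big)
im,d=get_image("scene");cv2.imwrite("pics/scene6.png",cv2.resize(im[240:340,320:470,::-1],None,fx=5,fy=5,interpolation=cv2.INTER_CUBIC))
print(get_state()["position"],get_state()["contact_force"])
E
```

```text
[0.49731175 0.13587189 0.18944781] [-0.37882152 -0.45917061 -0.33538735]
```

View pics/top6.png

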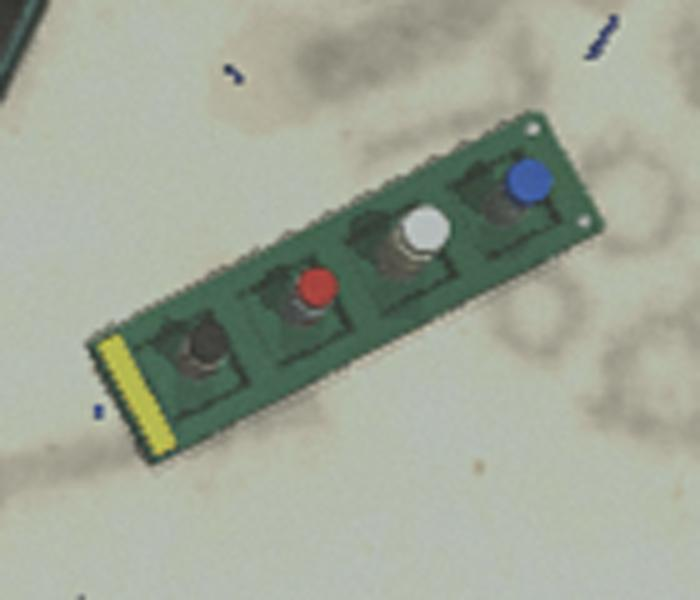

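View pics/scene6.png

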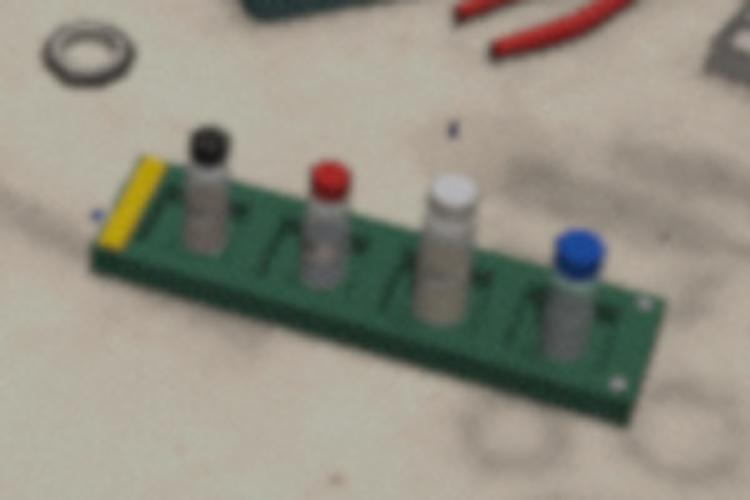

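```bash
python3 - <<'E'
from h import *
p=np.array([.51279,-.19899]);t=.49177;R=np.array([[np.cos(t),np.sin(t)],[-np.sin(t),np.cos(t)]])
for k,u,v,z in(("black",210,341,.063),("red",318,287,.063),("white",426,229,.073),("blue",530,181,.063)):
    w=unproj("top",(u/5+340,v/5+150),z)[0];print(k,np.round(w,4),"rack",np.round(R@(w[:2]-p),4))
E
```

```text
black [ 0.4794 -0.1344  0.063 ] rack [0.0011 0.0727]
red [ 0.5031 -0.1797  0.063 ] rack [0.0006 0.0215]
white [ 0.5266 -0.2236  0.073 ] rack [ 0.0006 -0.0282]
blue [ 0.5501 -0.2695  0.063 ] rack [-0.0004 -0.0798]
```

```bash
python3 -c "
from rig import *
print(get_state()['clock'],sign_off())"
```

```text
the job is handed in; nothing more can be done
37.225 None
```

I moved all four vials into the green rack in reverse order and handed the job in at 37.2 s of the 112 s allowed. From the yellow end, the grey rack held blue, white, red, black. The green rack now holds black, red, white, blue.

**Final check:** The last top and scene pictures show every vial upright in its own well. By the top camera, the cap centres are within about 1 mm of the well centres across the rack. Along the rack they are within about 2 mm for white and blue, 4.5 mm for red and 5.3 mm for black, against the 12 mm limit. The gripper was clear of everything, with no contact force beyond sensor noise.

**Disagreements and mishaps:**
- The top and wrist cameras disagreed by about 3.5 mm on where the green rack is, so I aimed about 2.5 mm from the top-camera position towards the wrist one.
- One move call was refused for a missing number. It moved nothing, and I sent it again corrected.
- I judged tilt by eye from the pictures and did not measure it.

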